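Undo the two-stage catch of the tea box

ROBOT

A 6-joint arm with a two-finger parallel gripper is mounted at the origin on the work surface. World frame = base frame: x ahead of the robot, y to its left, z up, the work surface at z = 0. Lengths are in m, angles in rad, forces in N, time in s.
With the tool pointing down it reaches from about 0.3 to 0.775 m from the base axis. Payload 14.6 kg.
Tool frame: the origin (TCP) lies midway between the tips of the shut fingers; the grasp point (between the pads) lies 19 mm behind it (robot.pinch_z is the distance from the TCP to the grasp point, in m); y points along the fingers, x is the direction in which the jaws open and shut, and the axes are right-handed (so a half turn about y gives the same grasp; the last joint's range is limited). The gripper opens to 85 mm and grips with 20 to 120 N. Pads are 22 mm wide; open, the fingers measure 114 mm over their backs; the gripper's body (76 mm by 85 mm) begins 54 mm behind the grasp point. The pads swing forward as they close: fully open they stand 13 mm farther back than shut.
Start: joints at [1.215, 0.3, 1.521, -0, 1.321, -0.067], TCP at [0.157, 0.527, 0.206] pointing down, gripper open.
Joint ranges: [-3.03, 3.03], [-0.79, 2.21], [0.23, 2.52], [-1.04, 4.18], [0, 3.07], [-2.55, 2.55]. Speed limits (rad/s): [2.22, 2.22, 2.57, 3.14, 3.14, 3.14].

INTERFACE

Orientations are given as a rotation vector (axis times angle).
In Python, from rig import robot gives the robot as it stands. The module is installed in compiled form; this text tells all that it offers.
- The arm moves only by the tool apply_moves, never from a script. Its argument "steps" is a list that holds one entry, the list of rows, each a list of 6 numbers: the shift along the tool's x, y, z in m, then the turn, a rotation vector about the tool's x, y, z in rad. In form: [[[dx, dy, dz, wx, wy, wz], ...]]. A call has exactly 5 rows; each row shifts and turns the commanded pose from where the row before left it, along the tool's axes as they then stand; what a row does not reach is not made up. A row lasts 1/8 s, in which the tool goes at most 62.5 mm and 10.7 degrees, less where a joint would pass 70% of its speed; a pose out of reach is approached as far as the arm can. A call is refused whole if a number of a shift passes 0.0625 or a number of a turn 0.188, either way. A call with a gripper value outside its range is refused whole. "claw" is the closure, from -1 (fully open) to 1 (shut), set as the call begins (left out, the last holds). The fingers move at their own pace and stop on an object; "newtons" is the grip in N (left out, the last holds). Time passes only in rows, so rows that do not move let the fingers close, or fill a call up. It gives the time, the measured TCP pose, the force and the opening at its end, in the units of the state.
- robot.read_state(): the state, without advancing time (a new reading comes with each control period).
- robot.grab_frame(name): name is "scene" or "side" or "wrist"; returns a dict with "frame" (400x640x3 uint8, red, green, blue), "depth" (400x640 float32, m along the optical axis (not along the pixel's ray), 0 where there is no reading), "fx", "fy", "cx", "cy" (pixels), "rvec" (rotation vector, rad) and "tvec" (3), from world to camera coordinates, as OpenCV has them; the wrist camera has in their place "hand_eye" (4x4, takes a point from camera to tool coordinates, whose origin is the TCP and whose axes are the tool frame's). Camera axes: x right, y down, z forward; pixel columns grow to the right and rows downward; lengths in m; the calibration is good to about 2 mm. A picture is of the moment at which its call begins: read the wrist's pose just before it.
- robot.close_job(): hands the job in, once; it reports no verdict.
The state is a dict: "time": time; "qpos": joint angles; "qvel": joint speeds; "tau": joint torques, N m; "ee_pos": TCP position; "eef_rot": TCP orientation; "contact_force": force on the tool from outside, world axes, zero at the start; "ft_torque": the same for the moment, N m; "gripper_width": finger opening in m.
Only numpy, scipy, OpenCV 4.12 (cv2) and the standard library are available. Lean on these libraries where they do the work, as an engineer would, in place of code of your own. Each camera call takes 0.05 s, during which the arm holds its last target.

TASK

Undo the two-stage catch on the lid of the metal tea box: with a fingertip slide the safety tab gently inwards until you feel it come up against its stop, without squeezing or forcing it, then lift the main latch by its grip until it stands well up, about 60 degrees, and leave it standing there. Leave the tab slid in and do not disturb the bowl, tumbler, honey pot or strainer.

Things in the scene. Friction and masses are not known exactly. Their poses are not given: they have to be found in the camera images.
- case: Closed aluminium tea box, 186 mm (x) by 266 mm (y) by 110 mm tall, fixed to the ledge. Origin: centre of its underside; x points from the front (robot side) to the back, y to its left (the tab's side), z up. The lid's flat top, 110 mm above the origin, carries latch and tab. The lid stays shut.
- tab: Safety tab: upright black plastic nub, 24 mm (case x) by 8 mm (case y) by 17 mm tall. Origin: centre of its underside, at case x 0, 113.5 mm above the case's origin; axes as the case's. At the start it is between case y +112 and +76 mm. It slides only along case y and stays where left; push its outer (+y) face with closed fingertips towards -y. Frail: over 20 N of push or squeeze breaks it.
- tab_track (a point): Middle of the tab's track: a steel plate 40 mm (case x) by 78 mm (case y), 3 mm thick, on the lid; this point is on its top, at case x 0, y +88 mm. Axes as the case's. The tab drags along it with about 2.5 N for 10 to 28 mm, then meets a rigid stop.
- tab_mid (a point): Centre of the safety tab's nub, 8.5 mm above its underside. At its stop this point is anywhere from case y +84 to +66 mm: different in each box, not visible, only felt. Only in the last 1.5 mm before the stop is the main latch free; short of that a bolt inside blocks it. 6 to 10 N against the stop is enough.
- latch (a joint): Angle of the main latch about its hinge, rad: 0 lying flat on the lid (start), growing as its front end is lifted, mechanical end at 1.25. While the bolt blocks it, it yields only about 0.01 rad. Freed, it turns against a steady friction of 0.18 N m (about 2 N at the grip) and stays at whatever angle it is left.
- latch_grip (a point): Centre of the latch's grip: round steel bar, 18 mm diameter, 26 mm long along case y, flat ends; grip it from above across its ends. Latch flat: 105 mm in front (case -x) of the hinge axis, 24 mm above it, 34 mm above the lid. Under it a 16 mm wide stem and the 20 mm wide, 6 mm thick latch bar back to the hinge. It can turn between the fingers as the latch rises.
- latch_hinge (a point): Hinge axis of the main latch: axis along case y, at case x +55 mm, y 0, 120 mm above the case's origin. Axes as the case's.
- bowl: Grey plastic cereal bowl, 130 mm across, 55 mm tall, standing loose near the tea box. Origin: centre of the underside. Bystander.
- tumbler: Clear glass tumbler, 68 mm across, 100 mm tall, loose. Origin: centre of the underside. Bystander.
- honey_pot: Closed white ceramic honey pot, 82 mm across, 104 mm tall, loose. Origin: centre of the underside. Bystander.
- strainer: Steel tea strainer, 72 mm across and 32 mm tall with a handle reaching 105 mm from its middle along its x, loose. Origin: centre of the underside. Bystander.

How it is judged:
By the outcome, as a careful person would: the job done as asked, in the order asked, and still so for the second after the job is handed in, with the robot touching nothing.
It also fails if it takes over 58 s, if anything falls off the work surface, if the arm or the gripper's body presses on something with over 40 N, if the wrist force passes 120 N, or if a joint passes its speed limit or range.

## Working session

There is one attempt and no reset: what is moved stays moved. The work goes in short steps, Python scripts to look and compute and a tool call to move; the robot and the scene stay as the last step left them, time stands still between calls to the robot, and variables do not carry over. Pictures are saved under pics/ and viewed, and the job is handed in when it is done.

Besides the shell and the picture viewer there is one more tool, called after ">>>" as name(argument=value, ...) on one line, values as JSON. apply_moves: Moves the arm, as the interface text tells. Its arguments: {"type":"object","properties":{"steps":{"type":"array"},"claw":{"type":"number"},"newtons":{"type":"number"}},"required":["steps"]}

```bash
mkdir -p pics; cat > h.py <<'E'
import numpy as np,cv2,pickle
from rig import robot
def R(v): return cv2.Rodrigues(np.array(v,float))[0]
def snap(n,tag):
    s=robot.read_state(); f=robot.grab_frame(n)
    if n=="wrist":
        T=np.eye(4);T[:3,:3]=R(s['eef_rot']);T[:3,3]=s['ee_pos'];M=T@np.array(f['hand_eye'])
    else:
        M=np.eye(4);r=R(f['rvec']);M[:3,:3]=r.T;M[:3,3]=-r.T@np.array(f['tvec']).ravel()
    f['M']=M
    pickle.dump(f,open(f'pics/{tag}.pkl','wb'));cv2.imwrite(f'pics/{tag}.png',f['frame'][:,:,::-1])
    return f
def load(t): return pickle.load(open(f'pics/{t}.pkl','rb'))
def P(f,u,v,d=None):
    if d is None:
        w=f['depth'][int(v)-1:int(v)+2,int(u)-1:int(u)+2];w=w[w>0];d=np.median(w) if w.size else 0
    c=np.array([(u-f['cx'])/f['fx']*d,(v-f['cy'])/f['fy']*d,d,1]);return (f['M']@c)[:3]
def proj(f,p):
    c=np.linalg.inv(f['M'])@np.append(p,1);return c[0]/c[2]*f['fx']+f['cx'],c[1]/c[2]*f['fy']+f['cy']
E
python3 - <<'E'
from h import *
np.set_printoptions(precision=4,suppress=True)
for n in("scene","side","wrist"):
    f=snap(n,n+"0");print(n,f['M'])
print(robot.read_state(),robot.pinch_z)
E
```

```text
scene [[-0.0303  0.8446 -0.5346  1.2354]
 [ 0.9994  0.0338 -0.0034  0.031 ]
 [ 0.0152 -0.5344 -0.8451  1.0652]
 [ 0.      0.      0.      1.    ]]
side [[ 0.7171 -0.3732  0.5886  0.0907]
 [-0.6966 -0.4088  0.5896 -0.5194]
 [ 0.0206 -0.8328 -0.5531  0.6496]
 [ 0.      0.      0.      1.    ]]
wrist [[ 0.2848  0.9069  0.3106  0.0748]
 [ 0.9586 -0.2694 -0.0924  0.5529]
 [-0.0001  0.324  -0.946   0.3729]
 [ 0.      0.      0.      1.    ]]
{'time': 0.15, 'qpos': array([ 1.2154,  0.3003,  1.5214, -0.    ,  1.3207, -0.0666]), 'qvel': array([-0.0001, -0.001 , -0.0041, -0.0007, -0.0014, -0.0011]), 'tau': array([ -0.0008, -54.3664, -36.189 ,  -0.0001,   0.0031,   0.    ]), 'ee_pos': array([0.1566, 0.527 , 0.2055]), 'eef_rot': array([-1.3326, -0.9933,  0.9945]), 'contact_force': array([ 0.128 , -0.4103,  0.5091]), 'ft_torque': array([ 0.0345, -0.0133,  0.0133]), 'gripper_width': 0.08520214501356635} 0.0187
```

View pics/scene0.png

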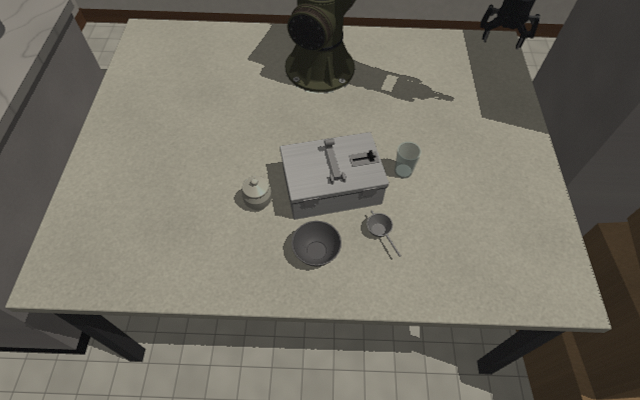

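View pics/side0.png

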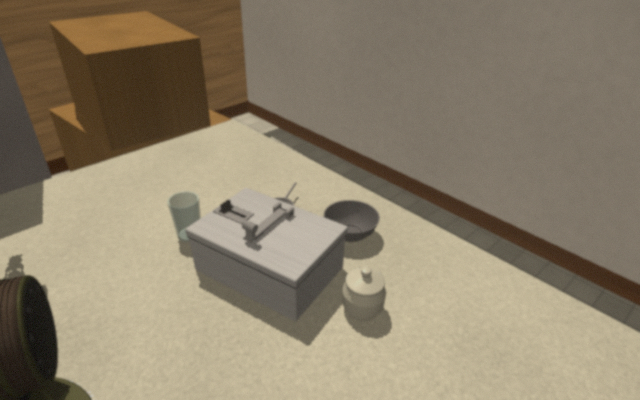

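View pics/wrist0.png

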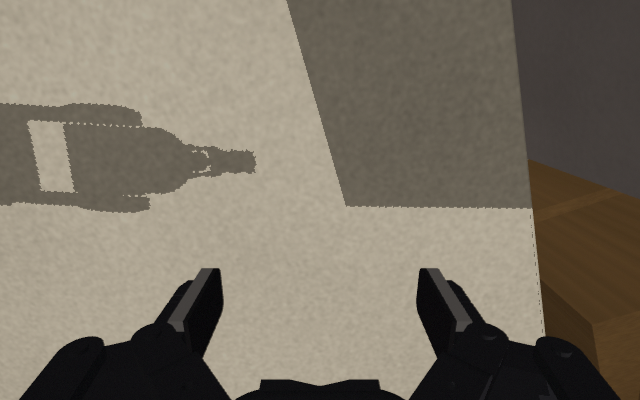

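```bash
python3 -c "
from h import *
print(R(robot.read_state()['eef_rot']).round(3))"
```

```text
[[ 0.285 -0.    -0.959]
 [ 0.959 -0.001  0.285]
 [-0.001 -1.     0.   ]]
```

The scene view shows the box at about (333,170), the tab near (371,156), the latch running from grip (328,145) to hinge (337,180), the tumbler at (406,160), the pot at (257,192), the bowl at (317,243) and the strainer at (379,226). Next I'll measure the lid.

```bash
python3 - <<'E'
from h import *
np.set_printoptions(precision=4,suppress=True)
for n in("scene0","side0"):
    f=load(n);h,w=f['depth'].shape
    u,v=np.meshgrid(np.arange(w),np.arange(h));d=f['depth']
    p=np.stack([(u-f['cx'])/f['fx']*d,(v-f['cy'])/f['fy']*d,d,np.ones_like(d)],-1)@f['M'].T
    X=p[...,:3]
    roi=(d>0)&(X[...,0]>.25)&(X[...,0]<.8)&(abs(X[...,1])<.35)
    t=X[...,2]
    print(n,'table z',np.median(t[roi&(t<.03)]))
    m=roi&(t>.095)&(t<.125)
    nl,lab,st,_=cv2.connectedComponentsWithStats(m.astype(np.uint8));k=1+np.argmax(st[1:,4]);m=lab==k
    q=X[m];print(len(q),np.median(q[:,2]));r=cv2.minAreaRect(q[:,:2].astype(np.float32));print(r)
    hi=roi&(t>.128)&(t<.2)
    nl,lab,st,_=cv2.connectedComponentsWithStats(hi.astype(np.uint8))
    for i in range(1,nl):
        if st[i,4]>5:
            z=X[lab==i];print(st[i],z.mean(0),z.min(0),z.max(0))
    c=f['frame'][120:280,220:440] if n[1]=='c' else f['frame'][170:330,160:400]
    cv2.imwrite(f'pics/{n}c.png',cv2.resize(c[:,:,::-1],None,fx=3.3,fy=3.3,interpolation=cv2.INTER_CUBIC))
E
```

```text
scene0 table z -0.0008483524307525414
5408 0.10949080413235707
((0.5133149027824402, 0.05426822602748871), (0.192570760846138, 0.26752763986587524), 13.519488334655762)
[325 138  10  11  76] [0.4677 0.0419 0.1462] [0.4543 0.0295 0.1283] [0.4751 0.0543 0.1548]
[369 150   5   7  18] [0.4863 0.1562 0.1299] [0.4771 0.1507 0.1281] [0.4954 0.1614 0.1321]
side0 table z 0.00021420461132604096
8338 0.11014056351288543
((0.5107125639915466, 0.04879561811685562), (0.18851760029792786, 0.2674863934516907), 13.75710391998291)
[221 200  10   7  35] [0.4841 0.1519 0.1301] [0.4726 0.1472 0.1281] [0.4976 0.1562 0.1331]
[286 210   4   3   8] [0.5609 0.0444 0.1289] [0.5577 0.0411 0.1281] [0.5657 0.0475 0.1294]
[242 220  16  16 176] [0.4595 0.0343 0.1451] [0.4513 0.0217 0.1282] [0.4725 0.0499 0.1547]
```

View pics/scene0c.png

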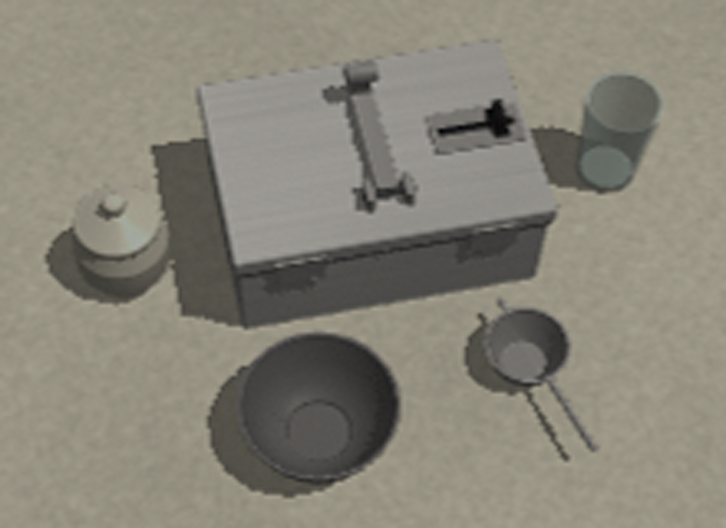

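View pics/side0c.png

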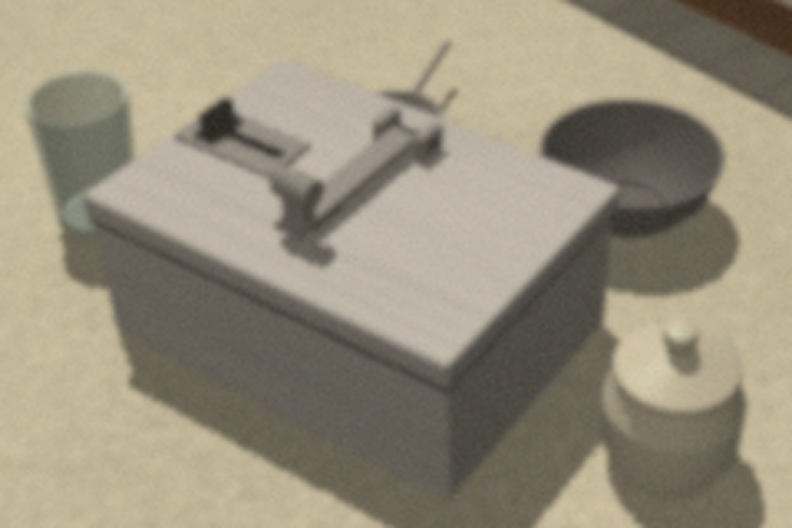

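```bash
cat >> h.py <<'E'
def tool_delta(target, R0=None, p0=None):
    s=robot.read_state(); R0=R(s['eef_rot']) if R0 is None else R0; p0=s['ee_pos'] if p0 is None else p0
    return R0.T@(np.array(target)-p0)
E
python3 - <<'E'
from h import *
np.set_printoptions(precision=4,suppress=True)
s=robot.read_state();R0=R(s['eef_rot'])
R1=R0@R([0,-0.52,0])
print(R1)
print(tool_delta([.498,.11,.25],R1))
f=load('scene0')
for n,u,v in(("tumb rim",404,147),("pot",255,181),):print(n,P(f,u,v))
E
```

```text
[[-0.2291 -0.0003 -0.9734]
 [ 0.9734 -0.0008 -0.2291]
 [-0.0007 -1.      0.0005]]
[-0.4842 -0.0443 -0.2368]
tumb rim [0.423  0.258  0.0836]
pot [ 0.5729 -0.1535  0.103 ]
```

>>> apply_moves(steps=[[[0,-0.009,0,0,-0.104,0],[0,-0.009,0,0,-0.104,0],[0,-0.009,0,0,-0.104,0],[0,-0.009,0,0,-0.104,0],[0,-0.009,0,0,-0.104,0]]], claw=1, newtons=30)

```text
time: 0.78
ee_pos: [0.1566, 0.5271, 0.2509]
eef_rot: [-1.089, -1.38, 1.38]
contact_force: [0.5, -0.7, 0.2]
gripper_width: -0.0002
```

>>> apply_moves(steps=[[[-0.0484,0,-0.0237,0,0,0],[-0.0484,0,-0.0237,0,0,0],[-0.0484,0,-0.0237,0,0,0],[-0.0484,0,-0.0237,0,0,0],[-0.0484,0,-0.0237,0,0,0]]])

```text
time: 1.4
ee_pos: [0.3282, 0.3173, 0.2508]
eef_rot: [-1.091, -1.378, 1.378]
contact_force: [-0.1, 0.2, 0.1]
gripper_width: 0.0003
```

>>> apply_moves(steps=[[[-0.0484,0,-0.0237,0,0,0],[-0.0484,0,-0.0237,0,0,0],[-0.0484,0,-0.0237,0,0,0],[-0.0484,0,-0.0237,0,0,0],[-0.0484,0,-0.0237,0,0,0]]])

```text
time: 2.02
ee_pos: [0.4991, 0.1088, 0.2508]
eef_rot: [-1.091, -1.377, 1.377]
contact_force: [0.4, -0.1, 0.5]
gripper_width: 0.0002
```

```bash
python3 - <<'E'
from h import *
np.set_printoptions(precision=4,suppress=True)
f=snap('wrist','wrist1');s=robot.read_state();print(s['ee_pos'],s['contact_force'],s['time'],s['gripper_width'],s['qpos'])
E
```

```text
[0.5018 0.1048 0.2503] [ 1.5552 -3.8846 -0.6326] 2.075 -1.6795298033801317e-05 [ 0.1351  0.184   1.5606 -0.0014  1.397  -1.6639]
```

View pics/wrist1.png

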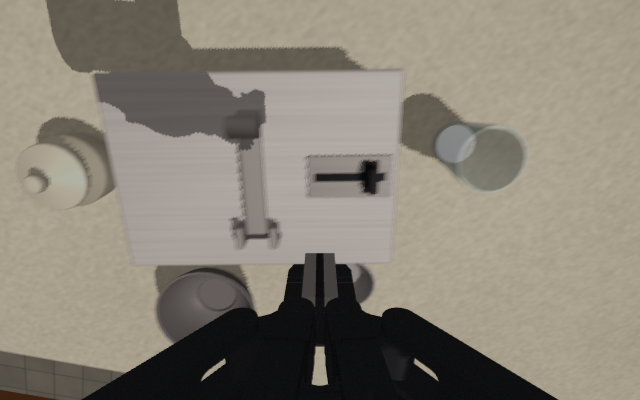

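The wrist view, with its bottom edge towards +x, shows the lid, the grip at (242,124), the hinge at (256,230), the track plate at (305–391,155–197) and the tab at (371,178). The arm was still settling, so I'll take it again.

```bash
python3 - <<'E'
from h import *
np.set_printoptions(precision=4,suppress=True)
f=snap('wrist','wrist2');s=robot.read_state();print(s['ee_pos'],s['contact_force'],s['time'])
d=f['depth'];h,w=d.shape
u,v=np.meshgrid(np.arange(w),np.arange(h))
X=(np.stack([(u-f['cx'])/f['fx']*d,(v-f['cy'])/f['fy']*d,d,np.ones_like(d)],-1)@f['M'].T)[...,:3]
t=X[...,2];roi=d>0;roi[v>262]=0
print('table',np.median(t[roi&(abs(t)<.02)]))
m=roi&(t>.09)&(t<.125);nl,lab,st,_=cv2.connectedComponentsWithStats(m.astype(np.uint8));k=1+np.argmax(st[1:,4]);q=X[lab==k];print(np.median(q[:,2]),cv2.minAreaRect(q[:,:2].astype(np.float32)))
hi=roi&(t>.126)&(t<.16)
nl,lab,st,_=cv2.connectedComponentsWithStats(hi.astype(np.uint8))
for i in range(1,nl):
    if st[i,4]>10:
        z=X[lab==i];print(st[i],z.mean(0),z.min(0),z.max(0),cv2.minAreaRect(z[:,:2].astype(np.float32)))
cv2.imwrite('pics/w2c.png',cv2.resize(f['frame'][50:270,80:420,::-1],None,fx=2.3,fy=2.3,interpolation=cv2.INTER_CUBIC))
E
```

```text
[0.5001 0.107  0.2502] [0.189  1.141  0.2223] 2.125
table -0.0003977544051846915
0.10954847210980112 ((0.5089524984359741, 0.054346561431884766), (0.1858431100845337, 0.2664250433444977), 13.88638687133789)
[232 112  37  24 827] [0.4596 0.0429 0.15  ] [0.4489 0.0278 0.1368] [0.4713 0.0564 0.1544] ((0.4604759216308594, 0.04225786775350571), (0.017887208610773087, 0.025931423529982567), 14.202461242675781)
[376 165  10  27 256] [0.4828 0.1573 0.1298] [0.4711 0.1516 0.1261] [0.4948 0.1638 0.1319] ((0.4830278754234314, 0.15771950781345367), (0.02349616028368473, 0.007949069142341614), 14.413524627685547)
[276 225  10  22 162] [0.558  0.083  0.1273] [0.5477 0.0776 0.126 ] [0.5686 0.0882 0.1296] ((0.5580567121505737, 0.08296194672584534), (0.021682733669877052, 0.007553090341389179), 14.885503768920898)
[242 226  10  21 162] [0.5655 0.052  0.1272] [0.5555 0.0468 0.126 ] [0.5765 0.0576 0.129 ] ((0.5656958222389221, 0.05220428854227066), (0.020711028948426247, 0.0077700247056782246), 14.036819458007812)
```

View pics/w2c.png

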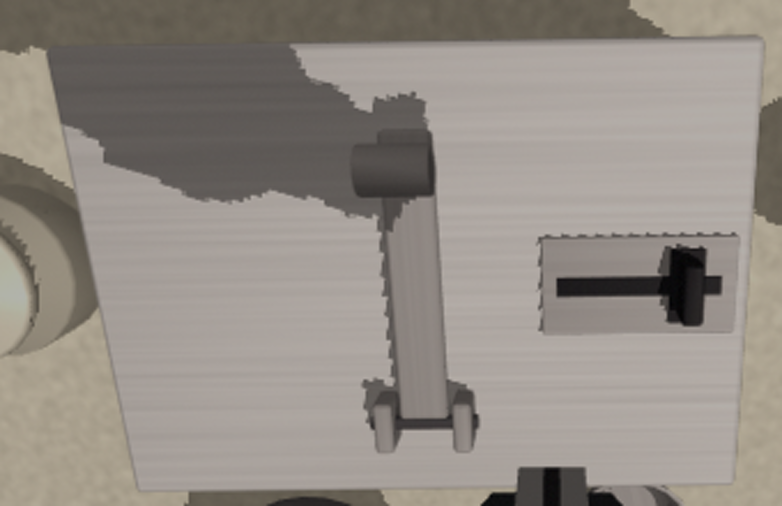

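```bash
cat >> h.py <<'E'
C=np.array([.5090,.0543]);YAW=np.deg2rad(14.0)
ex=np.array([np.cos(YAW),np.sin(YAW)]);ey=np.array([-ex[1],ex[0]])
def W(x,y,z): return np.append(C+x*ex+y*ey,z)
def case(p): d=np.array(p[:2])-C; return np.array([d@ex,d@ey,p[2]])*1000
E
python3 - <<'E'
from h import *
np.set_printoptions(precision=4,suppress=True)
R0=R(robot.read_state()['eef_rot']);R1=R0@R([0,-.013,0]);print(R0,R1)
print(tool_delta(W(0,.138,.25),R1))
E
```

```text
[[-0.2252 -0.0009 -0.9743]
 [ 0.9743 -0.0007 -0.2252]
 [-0.0005 -1.      0.001 ]] [[-0.2378 -0.0009 -0.9713]
 [ 0.9713 -0.0007 -0.2378]
 [-0.0005 -1.      0.001 ]]
[0.0847 0.0001 0.0045]
```

>>> apply_moves(steps=[[[0,0,0,0,-0.013,0],[0.028,0,0.001,0,0,0],[0.028,0,0.001,0,0,0],[0.028,0,0.001,0,0,0],[0,0,0,0,0,0]]])

```text
time: 2.75
ee_pos: [0.4738, 0.1933, 0.251]
eef_rot: [-1.081, -1.39, 1.39]
contact_force: [0.2, -0.4, -0.6]
gripper_width: 0.0003
```

```bash
python3 - <<'E'
from h import *
np.set_printoptions(precision=4,suppress=True)
s=robot.read_state();print(R(s['eef_rot']),case(s['ee_pos']),tool_delta(W(0,.138,.118)),s['contact_force'])
E
```

```text
[[-0.2459  0.0001 -0.9693]
 [ 0.9693  0.0002 -0.2459]
 [ 0.0002 -1.     -0.0001]] [ -0.5326 143.4224 251.0208] [-0.0054  0.133  -0.0005] [ 0.2135 -0.3863 -0.6215]
```

>>> apply_moves(steps=[[[0,0.035,0,0,0,0],[0,0.035,0,0,0,0],[0,0.035,0,0,0,0],[0,0.026,0,0,0,0],[0,0,0,0,0,0]]])

```text
time: 3.38
ee_pos: [0.474, 0.1909, 0.1187]
eef_rot: [-1.081, -1.385, 1.389]
contact_force: [-0.1, -0.1, 0.5]
gripper_width: -0.0003
```

```bash
python3 - <<'E'
from h import *
np.set_printoptions(precision=4,suppress=True)
f=snap('side','side3');f=snap('wrist','wrist3')
s=robot.read_state();print(s['time'],case(s['ee_pos']),s['contact_force'])
a=cv2.resize(load('side3')['frame'][150:280,160:360,::-1],None,fx=4,fy=4,interpolation=cv2.INTER_CUBIC)
cv2.imwrite('pics/s3c.png',a)
E
```

```text
3.475 [  0.4584 141.0937 120.9537] [ 0.46   -0.3176  0.2721]
```

View pics/s3c.png

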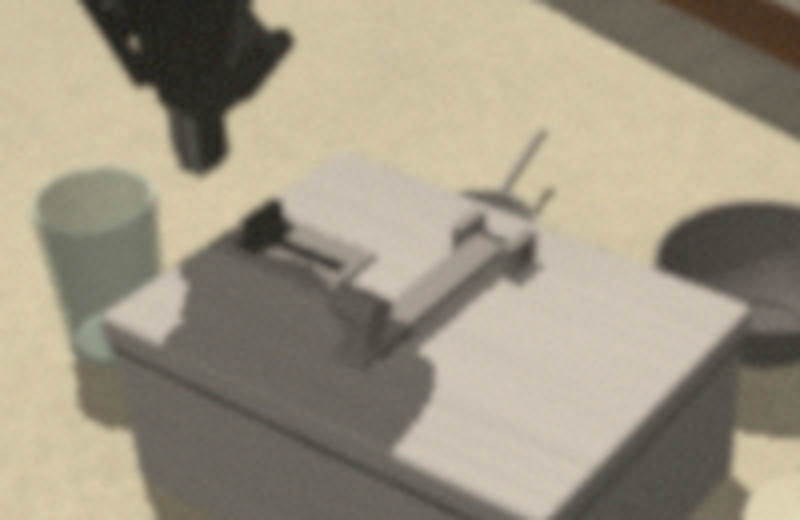

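View pics/wrist3.png

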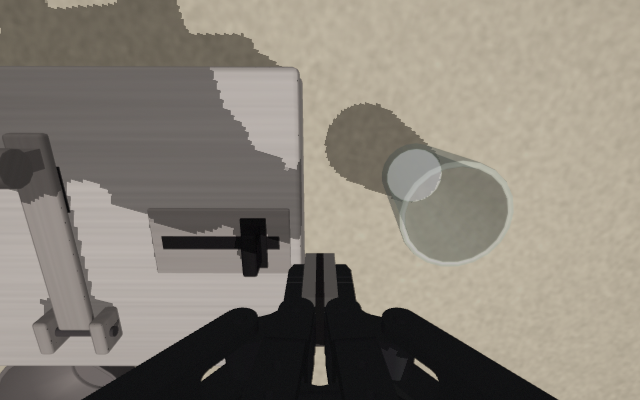

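The tips clear the tab at (254,247) by about 20 mm and are level with it, and the tumbler is well away. I'll start the approach.

>>> apply_moves(steps=[[[-0.002,0.001,0,0,0,0],[-0.002,0.001,0,0,0,0],[-0.002,0,0,0,0,0],[-0.002,0,0,0,0,0],[-0.002,0,0,0,0,0]]])

```text
time: 4.1
ee_pos: [0.4775, 0.1813, 0.1179]
eef_rot: [-1.084, -1.387, 1.387]
contact_force: [0.4, 0.3, 0.7]
gripper_width: -0.0001
```

>>> apply_moves(steps=[[[-0.001,0,0,0,0,0],[-0.001,0,0,0,0,0],[-0.001,0,0,0,0,0],[-0.001,0,0,0,0,0],[-0.001,0,0,0,0,0]]])

```text
time: 4.72
ee_pos: [0.4787, 0.1766, 0.1179]
eef_rot: [-1.084, -1.387, 1.387]
contact_force: [-0.6, -0.0, -0.1]
gripper_width: -0.0
```

```bash
python3 - <<'E'
from h import *
np.set_printoptions(precision=4,suppress=True)
s=robot.read_state();print(s['time'],case(s['ee_pos']),s['contact_force'])
E
```

```text
4.725 [  0.1382 125.9781 117.8819] [-0.6293 -0.0084 -0.1004]
```

>>> apply_moves(steps=[[[-0.001,0,0,0,0,0],[-0.001,0,0,0,0,0],[-0.001,0,0,0,0,0],[-0.001,0,0,0,0,0],[-0.001,0,0,0,0,0]]])

```text
time: 5.35
ee_pos: [0.4799, 0.1717, 0.1179]
eef_rot: [-1.084, -1.387, 1.387]
contact_force: [-0.4, -0.0, 0.2]
gripper_width: -0.0003
```

>>> apply_moves(steps=[[[-0.001,0,0,0,0,0],[-0.001,0,0,0,0,0],[-0.001,0,0,0,0,0],[-0.001,0,0,0,0,0],[0,0,0,0,0,0]]])

```text
time: 5.98
ee_pos: [0.4808, 0.1678, 0.1179]
eef_rot: [-1.084, -1.387, 1.387]
contact_force: [-0.6, -0.7, 0.2]
gripper_width: -0.0001
```

```bash
python3 - <<'E'
from h import *
np.set_printoptions(precision=4,suppress=True)
f=snap('wrist','wrist4')
s=robot.read_state();print(s['time'],case(s['ee_pos']),s['contact_force'])
cv2.imwrite('pics/w4c.png',cv2.resize(f['frame'][180:380,120:400,::-1],None,fx=2.5,fy=2.5,interpolation=cv2.INTER_CUBIC))
E
```

```text
6.025 [  0.1307 117.0308 117.8855] [-0.3345 -0.7507  0.1725]
```

View pics/w4c.png

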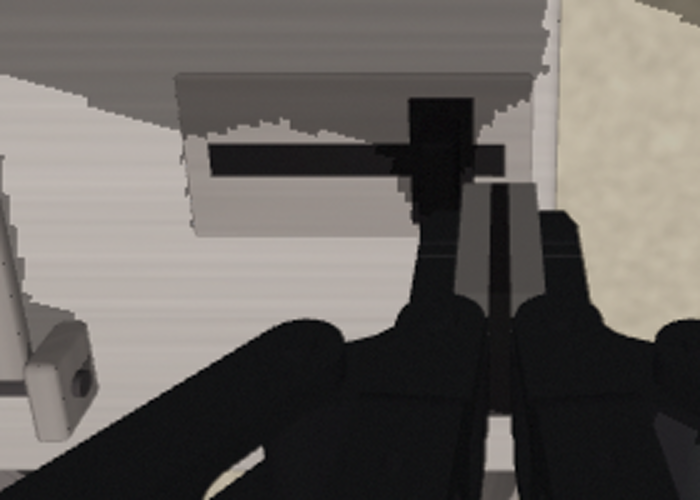

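>>> apply_moves(steps=[[[-0.001,0,0,0,0,0],[-0.001,0,0,0,0,0],[-0.001,0,0,0,0,0],[0,0,0,0,0,0],[0,0,0,0,0,0]]])

```text
time: 6.65
ee_pos: [0.4815, 0.165, 0.1179]
eef_rot: [-1.084, -1.387, 1.387]
contact_force: [0.6, 0.2, 0.1]
gripper_width: -0.0
```

>>> apply_moves(steps=[[[-0.001,0,0,0,0,0],[-0.001,0,0,0,0,0],[-0.001,0,0,0,0,0],[0,0,0,0,0,0],[0,0,0,0,0,0]]])

```text
time: 7.28
ee_pos: [0.4823, 0.1621, 0.1179]
eef_rot: [-1.084, -1.387, 1.387]
contact_force: [-0.1, 0.6, -1.0]
gripper_width: -0.0001
```

```bash
python3 - <<'E'
from h import *
np.set_printoptions(precision=4,suppress=True)
f=snap('wrist','wrist5')
s=robot.read_state();print(s['time'],case(s['ee_pos']),s['contact_force'])
cv2.imwrite('pics/w5c.png',cv2.resize(f['frame'][180:380,120:400,::-1],None,fx=2.5,fy=2.5,interpolation=cv2.INTER_CUBIC))
E
```

```text
7.325 [  0.1301 111.0336 117.885 ] [-0.8218 -0.6711 -0.7884]
```

View pics/w5c.png

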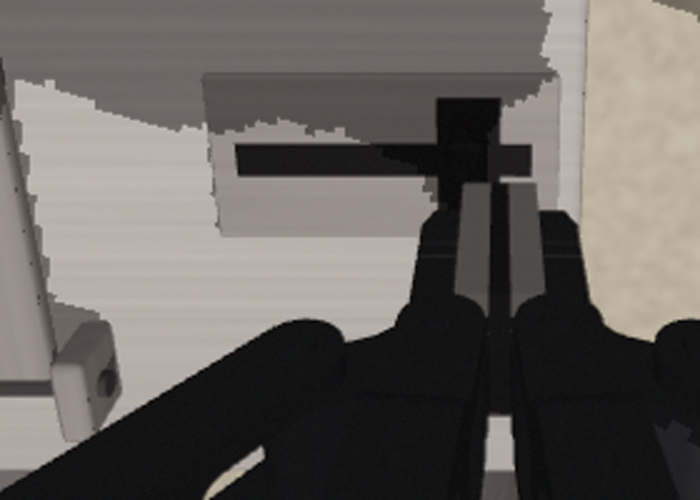

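```bash
python3 - <<'E'
from h import *
np.set_printoptions(precision=4,suppress=True)
f=load('wrist5');print(f['hand_eye'],f['fx'],f['cy'])
Mi=np.array(f['hand_eye'])
def pt(p):
    c=np.linalg.inv(Mi)@np.append(p,1);return np.array([c[0]/c[2]*f['fx']+f['cx'],c[1]/c[2]*f['fy']+f['cy']]),c[2]
print('tcp',pt([0,0,0]),pt([0,0,.011]),pt([0,0,-.011]))
for p in [W(-.012,.1066,.1295),W(.012,.1066,.1295),W(0,.1066,.1125)]:
    print(proj(f,p))
d=f['depth']
for r in (250,254,258,265,275,290):print(r,d[r,300:342:3])
for (u,v) in((310,258),(310,270),(310,290),(310,300),(290,285)):
    q=P(f,u,v);print(u,v,q,case(q), (Mi@np.append(0,[0,0,0]) if 0 else ''))
    c=np.array([(u-f['cx'])/f['fx']*d[v,u],(v-f['cy'])/f['fy']*d[v,u],d[v,u],1]);print('tool',(Mi@c)[:3])
E
```

```text
[[ 1.     -0.0003  0.001   0.0022]
 [-0.0011 -0.3246  0.9458 -0.1675]
 [ 0.     -0.9458 -0.3246  0.0848]
 [ 0.      0.      0.      1.    ]] 342.2834807877202 200.4021194706393
tcp (array([315.0782, 247.923 ]), np.float64(0.18592548403900017)) (array([314.9942, 229.3244]), np.float64(0.18235475273333263)) (array([315.159 , 265.8207]), np.float64(0.1894962153446677))
(np.float64(305.8577267894052), np.float64(236.6325391964549))
(np.float64(306.45478929229466), np.float64(278.5146013488066))
(np.float64(307.242475581786), np.float64(243.2956959958949))
250 [0.1736 0.1721 0.172  0.1729 0.1724 0.1909 0.1899 0.1925 0.192  0.1915
 0.1927 0.1931 0.193  0.193 ]
254 [0.1733 0.1732 0.1545 0.1538 0.1544 0.1541 0.1539 0.1543 0.155  0.1539
 0.1543 0.153  0.1926 0.1939]
258 [0.1757 0.175  0.1522 0.1501 0.1507 0.1498 0.1504 0.1496 0.1515 0.1519
 0.151  0.1503 0.1948 0.1936]
265 [0.1519 0.1519 0.1446 0.1453 0.145  0.1438 0.1451 0.1448 0.1444 0.1455
 0.1442 0.145  0.1528 0.1532]
275 [0.1455 0.145  0.1358 0.1353 0.1373 0.1372 0.1378 0.1368 0.1382 0.1363
 0.1385 0.1376 0.1431 0.1437]
290 [0.1336 0.128  0.1274 0.1273 0.1279 0.1267 0.1262 0.1261 0.1277 0.1264
 0.1271 0.1263 0.1265 0.1345]
310 258 [0.4709 0.1574 0.1516] [-11.9969 109.2169 151.5625] 
tool [-0.0018 -0.0335  0.012 ]
310 270 [0.471  0.1576 0.1615] [-11.8748 109.4634 161.5366] 
tool [-0.0016 -0.0431  0.0117]
310 290 [0.471  0.158  0.1758] [-11.777  109.8157 175.7608] 
tool [-0.0012 -0.0577  0.0118]
310 300 [0.472  0.1584 0.1804] [-10.7079 109.9223 180.4443] 
tool [-0.0011 -0.0626  0.0109]
290 285 [0.4768 0.1509 0.1664] [ -7.9048 101.5206 166.4164] 
tool [-0.0095 -0.0484  0.008 ]
```

```bash
python3 - <<'E'
from h import *
np.set_printoptions(precision=4,suppress=True)
f=load('side3')
for v in range(170,200,3):
    print(v,[P(f,u,v).round(3) for u in (205,210,214)])
s=robot.read_state();print('tcp proj',proj(f,W(.0004,.141,.119)), robot.pinch_z)
f=snap('side','side5');cv2.imwrite('pics/s5c.png',cv2.resize(f['frame'][140:270,160:360,::-1],None,fx=4,fy=4,interpolation=cv2.INTER_CUBIC))
print(proj(f,s['ee_pos']))
E
```

```text
170 [array([0.464, 0.18 , 0.204]), array([0.471, 0.173, 0.204]), array([0.48 , 0.174, 0.2  ])]
173 [array([0.464, 0.18 , 0.197]), array([0.471, 0.173, 0.197]), array([0.47 , 0.157, 0.205])]
176 [array([0.464, 0.182, 0.189]), array([0.469, 0.172, 0.191]), array([0.47 , 0.158, 0.197])]
179 [array([0.465, 0.187, 0.179]), array([0.47 , 0.175, 0.183]), array([0.479, 0.175, 0.179])]
182 [array([0.464, 0.186, 0.173]), array([0.47 , 0.177, 0.175]), array([0.478, 0.176, 0.172])]
185 [array([0.463, 0.187, 0.166]), array([0.47 , 0.179, 0.167]), array([0.477, 0.176, 0.165])]
188 [array([0.464, 0.19 , 0.157]), array([0.469, 0.179, 0.16 ]), array([0.477, 0.177, 0.158])]
191 [array([0.463, 0.19 , 0.15 ]), array([0.469, 0.18 , 0.153]), array([0.479, 0.182, 0.147])]
194 [array([ 0.567,  0.391, -0.   ]), array([0.574, 0.376, 0.004]), array([0.583, 0.372, 0.002])]
197 [array([ 0.56 ,  0.379, -0.001]), array([ 0.57 ,  0.372, -0.002]), array([0.576, 0.361, 0.001])]
tcp proj (np.float64(211.57594184970293), np.float64(201.03212155627273)) 0.0187
(np.float64(222.23319915647585), np.float64(205.98674715230268))
```

View pics/s5c.png

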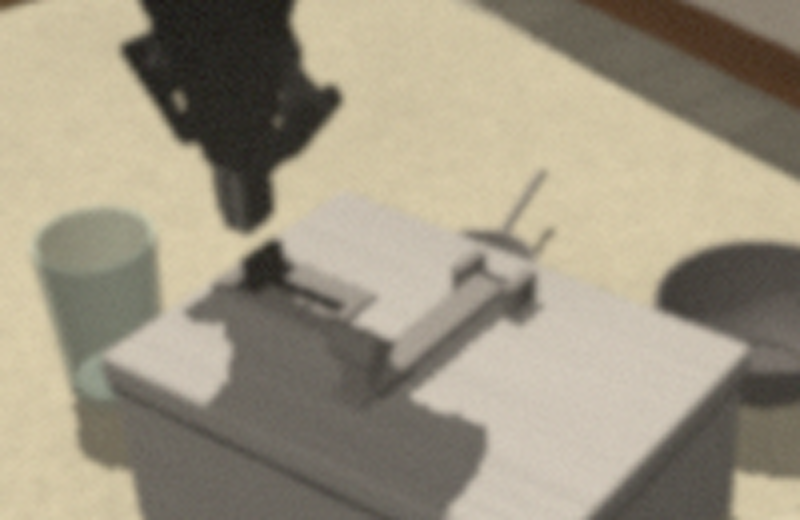

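Both cameras show the fingertips ending about 30 mm behind the reported TCP (tip at z≈0.148, TCP 0.118). The tip at crop (245,230) hangs above the tab, which explains the lack of contact. I'll back out, go lower, and measure the fingertip again.

>>> apply_moves(steps=[[[0.008,0,0,0,0,0],[0.008,0,0,0,0,0],[0.008,0,0,0,0,0],[0,0,0,0,0,0],[0,0,0,0,0,0]]])

```text
time: 8.0
ee_pos: [0.4764, 0.1854, 0.1179]
eef_rot: [-1.084, -1.387, 1.387]
contact_force: [0.0, 0.2, -0.4]
gripper_width: -0.0002
```

>>> apply_moves(steps=[[[0,0.005,0,0,0,0],[0,0.005,0,0,0,0],[0,0.005,0,0,0,0],[0,0.005,0,0,0,0],[0,0,0,0,0,0]]])

```text
time: 8.62
ee_pos: [0.4763, 0.1853, 0.0974]
eef_rot: [-1.083, -1.386, 1.387]
contact_force: [-0.6, 0.5, -0.7]
gripper_width: 0.0001
```

```bash
python3 - <<'E'
from h import *
np.set_printoptions(precision=4,suppress=True)
f=snap('side','side6');g=snap('wrist','wrist6')
s=robot.read_state();print(s['time'],case(s['ee_pos']),s['contact_force'])
cv2.imwrite('pics/s6c.png',cv2.resize(f['frame'][140:270,160:360,::-1],None,fx=4,fy=4,interpolation=cv2.INTER_CUBIC))
d=g['depth'];M=np.array(g['hand_eye'])
for v in range(250,270,2):
    for u in (300,310,):
        c=M@np.array([(u-g['cx'])/g['fx']*d[v,u],(v-g['cy'])/g['fy']*d[v,u],d[v,u],1]);print(v,u,c[:3],case(P(g,u,v)))
E
```

```text
8.725 [  0.1811 135.0148  97.9056] [-0.2766 -0.206  -0.3123]
250 300 [-0.0075 -0.0118  0.0048] [ -4.705  127.5365 109.5249]
250 310 [-0.0025 -0.0091  0.0034] [ -3.0738 132.5031 106.3536]
252 300 [-0.0074 -0.0128  0.0042] [ -3.5472 127.5121 109.4681]
252 310 [-0.0025 -0.0087  0.002 ] [ -2.3263 132.5156 107.1292]
254 300 [-0.0074 -0.0133  0.0033] [ -2.3616 127.4849 109.3691]
254 310 [-0.0019 -0.03    0.0122] [-11.9667 133.111  127.5756]
256 300 [-0.0076 -0.0116  0.0013] [ -1.4391 127.4891 109.7737]
256 310 [-0.0019 -0.031   0.0117] [-12.2252 133.1721 129.9386]
258 300 [-0.0076 -0.0111 -0.0001] [ -0.4109 127.481  109.9812]
258 310 [-0.0018 -0.0342  0.0124] [-12.1151 133.2115 131.5663]
260 300 [-0.0075 -0.013  -0.0002] [  0.848  127.4467 109.7724]
260 310 [-0.0018 -0.0351  0.0119] [-11.8419 133.2413 132.8611]
262 300 [-0.0076 -0.0117 -0.0021] [  1.8913 127.4375 109.9649]
262 310 [-0.0017 -0.0366  0.0118] [-12.0113 133.2941 134.9235]
264 300 [-0.0064 -0.0318  0.0081] [ -8.0054 128.6481 129.538 ]
264 310 [-0.0017 -0.0397  0.0126] [-12.2277 133.3482 137.0223]
266 300 [-0.0063 -0.0332  0.0079] [ -7.7961 128.718  130.9428]
266 310 [-0.0016 -0.0417  0.0128] [-12.0878 133.3824 138.4507]
268 300 [-0.0062 -0.0352  0.0081] [ -7.952  128.8262 132.9489]
268 310 [-0.0016 -0.0422  0.0121] [-11.7127 133.4037 139.4434]
```

View pics/s6c.png

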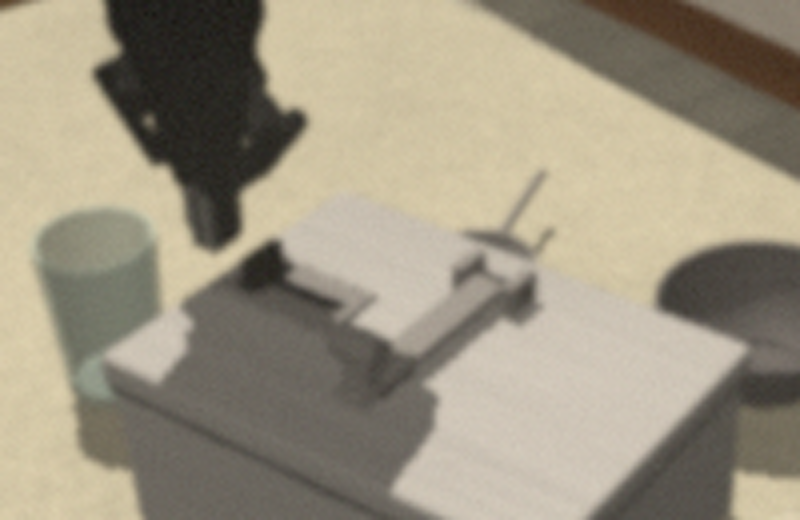

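>>> apply_moves(steps=[[[0,0.004,0,0,0,0],[0,0.004,0,0,0,0],[0,0.002,0,0,0,0],[-0.001,0,0,0,0,0],[-0.001,0,0,0,0,0]]])

```text
time: 9.35
ee_pos: [0.477, 0.1834, 0.088]
eef_rot: [-1.084, -1.387, 1.387]
contact_force: [-0.1, -0.8, 0.3]
gripper_width: 0.0004
```

>>> apply_moves(steps=[[[-0.001,0,0,0,0,0],[-0.001,0,0,0,0,0],[-0.001,0,0,0,0,0],[-0.001,0,0,0,0,0],[-0.001,0,0,0,0,0]]])

```text
time: 9.98
ee_pos: [0.4782, 0.1785, 0.0879]
eef_rot: [-1.084, -1.387, 1.387]
contact_force: [0.1, -0.1, -0.5]
gripper_width: 0.0001
```

>>> apply_moves(steps=[[[-0.001,0,0,0,0,0],[-0.001,0,0,0,0,0],[-0.001,0,0,0,0,0],[0,0,0,0,0,0],[0,0,0,0,0,0]]])

```text
time: 10.6
ee_pos: [0.4789, 0.1757, 0.0879]
eef_rot: [-1.084, -1.387, 1.387]
contact_force: [-0.2, 0.6, 0.3]
gripper_width: -0.0002
```

```bash
python3 - <<'E'
from h import *
np.set_printoptions(precision=4,suppress=True)
f=snap('wrist','wrist7')
s=robot.read_state();print(s['time'],case(s['ee_pos']),s['contact_force'])
cv2.imwrite('pics/w7c.png',cv2.resize(f['frame'][180:380,120:400,::-1],None,fx=2.5,fy=2.5,interpolation=cv2.INTER_CUBIC))
E
```

```text
10.65 [  0.1582 125.0578  87.8838] [-0.4914 -0.1442  0.0488]
```

View pics/w7c.png

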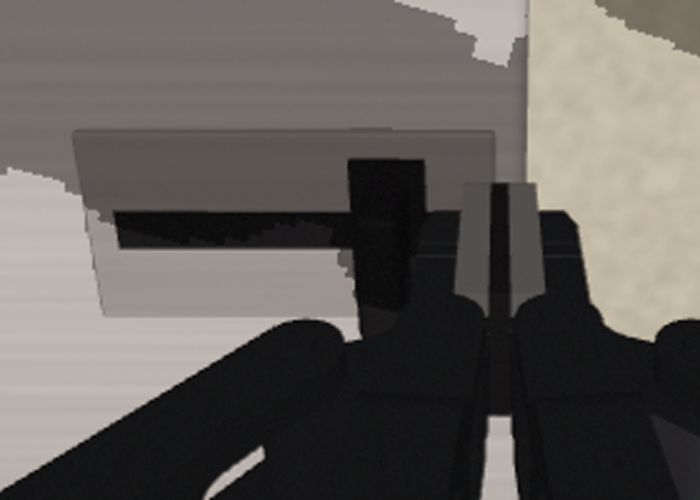

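The tip is now level with the tab and about to touch it at crop (415,250). I'll push gently from here.

>>> apply_moves(steps=[[[-0.001,0,0,0,0,0],[-0.001,0,0,0,0,0],[-0.001,0,0,0,0,0],[0,0,0,0,0,0],[0,0,0,0,0,0]]])

```text
time: 11.28
ee_pos: [0.4796, 0.1727, 0.0879]
eef_rot: [-1.084, -1.387, 1.387]
contact_force: [-0.1, 0.0, -0.2]
gripper_width: 0.0001
```

>>> apply_moves(steps=[[[-0.001,0,0,0,0,0],[-0.001,0,0,0,0,0],[-0.001,0,0,0,0,0],[0,0,0,0,0,0],[0,0,0,0,0,0]]])

```text
time: 11.9
ee_pos: [0.4804, 0.1698, 0.0879]
eef_rot: [-1.084, -1.387, 1.387]
contact_force: [-0.4, 1.3, -0.5]
gripper_width: 0.0003
```

>>> apply_moves(steps=[[[-0.001,0,0,0,0,0],[-0.001,0,0,0,0,0],[0,0,0,0,0,0],[0,0,0,0,0,0],[0,0,0,0,0,0]]])

```text
time: 12.52
ee_pos: [0.4808, 0.1678, 0.0879]
eef_rot: [-1.084, -1.387, 1.387]
contact_force: [-0.2, 1.8, -0.3]
gripper_width: 0.0002
```

```bash
python3 - <<'E'
from h import *
np.set_printoptions(precision=4,suppress=True)
f=snap('wrist','wrist8')
s=robot.read_state();print(s['time'],case(s['ee_pos']),s['contact_force'])
cv2.imwrite('pics/w8c.png',cv2.resize(f['frame'][180:380,120:400,::-1],None,fx=2.5,fy=2.5,interpolation=cv2.INTER_CUBIC))
E
```

```text
12.575 [  0.1107 116.9869  87.8447] [ 0.0805  1.276  -0.3029]
```

View pics/w8c.png

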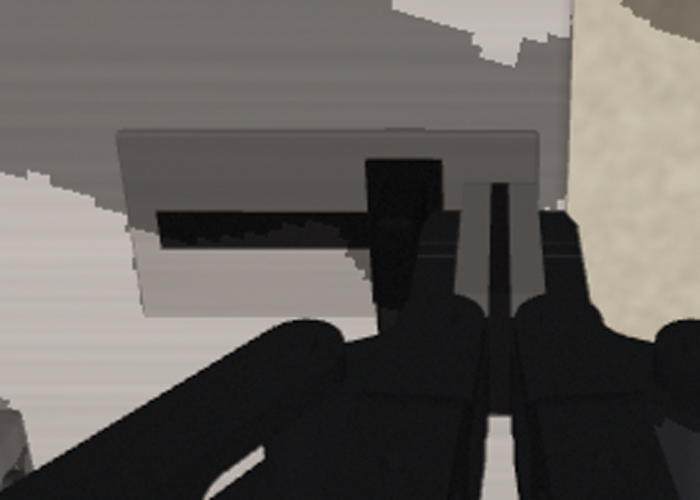

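>>> apply_moves(steps=[[[-0.001,0,0,0,0,0],[-0.001,0,0,0,0,0],[-0.001,0,0,0,0,0],[-0.001,0,0,0,0,0],[0,0,0,0,0,0]]])

```text
time: 13.2
ee_pos: [0.4818, 0.1639, 0.0879]
eef_rot: [-1.084, -1.387, 1.387]
contact_force: [-0.7, 1.9, -0.4]
gripper_width: 0.0002
```

>>> apply_moves(steps=[[[-0.0005,0,0,0,0,0],[-0.0005,0,0,0,0,0],[-0.0005,0,0,0,0,0],[-0.0005,0,0,0,0,0],[0,0,0,0,0,0]]])

```text
time: 13.82
ee_pos: [0.4823, 0.162, 0.0879]
eef_rot: [-1.084, -1.387, 1.387]
contact_force: [0.2, 1.7, -0.7]
gripper_width: 0.0001
```

```bash
python3 - <<'E'
from h import *
s=robot.read_state();print(s['time'],case(s['ee_pos']),s['contact_force'],s['contact_force'][:2]@ey)
E
```

```text
13.825 [  0.14624624 110.98329088  87.89646949] [ 0.15413186  1.69847889 -0.67750722] 1.610738938334201
```

>>> apply_moves(steps=[[[-0.0006,0,0,0,0,0],[-0.0006,0,0,0,0,0],[-0.0006,0,0,0,0,0],[-0.0006,0,0,0,0,0],[-0.0006,0,0,0,0,0]]])

```text
time: 14.45
ee_pos: [0.483, 0.1591, 0.0879]
eef_rot: [-1.084, -1.387, 1.387]
contact_force: [-1.3, 2.2, -1.4]
gripper_width: 0.0001
```

>>> apply_moves(steps=[[[-0.0006,0,0,0,0,0],[-0.0006,0,0,0,0,0],[-0.0006,0,0,0,0,0],[-0.0006,0,0,0,0,0],[-0.0006,0,0,0,0,0]]])

```text
time: 15.08
ee_pos: [0.4837, 0.1562, 0.0879]
eef_rot: [-1.084, -1.387, 1.387]
contact_force: [-1.0, 2.3, -0.8]
gripper_width: 0.0001
```

>>> apply_moves(steps=[[[-0.0005,0,0,0,0,0],[-0.0005,0,0,0,0,0],[-0.0005,0,0,0,0,0],[-0.0005,0,0,0,0,0],[0,0,0,0,0,0]]])

```text
time: 15.7
ee_pos: [0.4842, 0.1542, 0.0879]
eef_rot: [-1.084, -1.387, 1.387]
contact_force: [-0.5, 1.2, -1.2]
gripper_width: -0.0002
```

```bash
python3 - <<'E'
from h import *
s=robot.read_state();print(s['time'],case(s['ee_pos']),s['contact_force'],s['contact_force'][:2]@ey)
E
```

```text
15.7 [  0.1321894  102.97191161  87.89323946] [-0.53808782  1.20879359 -1.15681396] 1.3030624805777091
```

Tab centre is now about y 88. I'll advance 1 mm per call from here.

>>> apply_moves(steps=[[[-0.0003,0,0,0,0,0],[-0.0003,0,0,0,0,0],[-0.0002,0,0,0,0,0],[-0.0002,0,0,0,0,0],[-0.0002,0,0,0,0,0]]])

```text
time: 16.32
ee_pos: [0.4845, 0.1531, 0.0879]
eef_rot: [-1.084, -1.387, 1.387]
contact_force: [-0.5, 2.3, -0.8]
gripper_width: 0.0
```

>>> apply_moves(steps=[[[-0.0002,0,0,0,0,0],[-0.0002,0,0,0,0,0],[-0.0002,0,0,0,0,0],[-0.0002,0,0,0,0,0],[-0.0002,0,0,0,0,0]]])

```text
time: 16.95
ee_pos: [0.4847, 0.1522, 0.0879]
eef_rot: [-1.084, -1.387, 1.387]
contact_force: [-0.9, 1.7, -1.2]
gripper_width: -0.0001
```

>>> apply_moves(steps=[[[-0.0002,0,0,0,0,0],[-0.0002,0,0,0,0,0],[-0.0002,0,0,0,0,0],[-0.0002,0,0,0,0,0],[-0.0002,0,0,0,0,0]]])

```text
time: 17.58
ee_pos: [0.485, 0.1512, 0.0879]
eef_rot: [-1.084, -1.387, 1.387]
contact_force: [-1.8, 2.5, -1.0]
gripper_width: 0.0005
```

>>> apply_moves(steps=[[[-0.0002,0,0,0,0,0],[-0.0002,0,0,0,0,0],[-0.0002,0,0,0,0,0],[-0.0002,0,0,0,0,0],[-0.0002,0,0,0,0,0]]])

```text
time: 18.2
ee_pos: [0.4852, 0.1502, 0.0879]
eef_rot: [-1.084, -1.387, 1.387]
contact_force: [-0.4, 2.6, -1.9]
gripper_width: 0.0002
```

>>> apply_moves(steps=[[[-0.0002,0,0,0,0,0],[-0.0002,0,0,0,0,0],[-0.0002,0,0,0,0,0],[-0.0002,0,0,0,0,0],[-0.0002,0,0,0,0,0]]])

```text
time: 18.82
ee_pos: [0.4853, 0.1497, 0.0878]
eef_rot: [-1.083, -1.387, 1.386]
contact_force: [-2.3, 7.7, -2.6]
gripper_width: 0.0001
```

```bash
python3 - <<'E'
from h import *
f=snap('wrist','wrist9')
s=robot.read_state();print(s['time'],case(s['ee_pos']),s['contact_force'],s['contact_force'][:2]@ey)
cv2.imwrite('pics/w9c.png',cv2.resize(f['frame'][180:380,120:400,::-1],None,fx=2.5,fy=2.5,interpolation=cv2.INTER_CUBIC))
E
```

```text
18.875 [ 0.11424353 98.29470537 87.84776068] [-1.51135139  8.79050785 -2.23177871] 8.895021188928238
```

View pics/w9c.png

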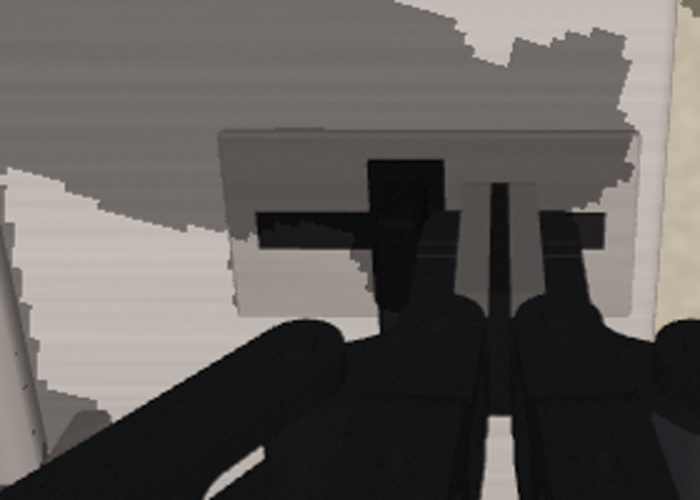

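The tab is against its stop (about 8.9 N) and has slid in along the slot, to crop (405,230). Now I'll back off, rise and go to the grip.

>>> apply_moves(steps=[[[0.003,0,0,0,0,0],[0.005,0,0,0,0,0],[0,-0.03,0,0,0,0],[0,-0.04,0,0,0,0],[0,0,0,0,0,0]]])

```text
time: 19.5
ee_pos: [0.4848, 0.1574, 0.1607]
eef_rot: [-1.087, -1.391, 1.384]
contact_force: [0.3, -0.8, -0.1]
gripper_width: -0.0005
```

```bash
python3 - <<'E'
from h import *
s=robot.read_state();print(case(s['ee_pos']),s['contact_force'],tool_delta(W(-.05,-.0027,.158)))
r=R(s['eef_rot']);print(np.degrees(np.arctan2(r[1,0],r[0,0]))-90)
E
```

```text
[  1.49841772 105.88475098 160.7369469 ] [ 0.27497587 -0.80268903 -0.14022443] [-0.10858898  0.00249588  0.05150176]
13.994283215347153
```

>>> apply_moves(steps=[[[-0.036,0,0.0167,0,0,0],[-0.036,0,0.0167,0,0,0],[-0.0366,0,0.0167,0,0,0],[0,0,0,0,0,0],[0,0,0,0,0,0]]], claw=-0.2)

```text
time: 20.12
ee_pos: [0.4612, 0.0399, 0.1575]
eef_rot: [-1.083, -1.386, 1.387]
contact_force: [0.8, 0.1, 0.6]
gripper_width: 0.0512
```

```bash
python3 - <<'E'
from h import *
np.set_printoptions(precision=4,suppress=True)
g=snap('wrist','wrist10')
s=robot.read_state();print(s['time'],case(s['ee_pos']),s['contact_force'],s['gripper_width'],tool_delta(W(-.05,-.0027,.097)))
d=g['depth'];h,w=d.shape;u,v=np.meshgrid(np.arange(w),np.arange(h))
X=(np.stack([(u-g['cx'])/g['fx']*d,(v-g['cy'])/g['fy']*d,d,np.ones_like(d)],-1)@g['M'].T)[...,:3]
T=X-0;Tt=(np.stack([(u-g['cx'])/g['fx']*d,(v-g['cy'])/g['fy']*d,d,np.ones_like(d)],-1)@np.array(g['hand_eye']).T)[...,:3]
for c in(260,270,275,280,285,290,345,350,355,360,370,380):
    col=[(r,Tt[r,c].round(3)) for r in range(240,300,12)];print(c,col)
E
```

```text
20.175 [-49.7869  -2.1389 157.5517] [-0.1709 -0.5697  0.3942] 0.05100965268967885 [-0.0006  0.0606  0.0002]
260 [(240, array([-0.039,  0.048, -0.018])), (252, array([-0.039,  0.048, -0.028])), (264, array([-0.023, -0.036,  0.011])), (276, array([-0.023, -0.039,  0.007])), (288, array([-0.023, -0.041,  0.001]))]
270 [(240, array([-0.032,  0.048, -0.018])), (252, array([-0.032,  0.048, -0.028])), (264, array([-0.033,  0.048, -0.037])), (276, array([-0.033,  0.047, -0.046])), (288, array([-0.034,  0.048, -0.057]))]
275 [(240, array([-0.028,  0.049, -0.019])), (252, array([-0.029,  0.049, -0.028])), (264, array([-0.029,  0.048, -0.037])), (276, array([-0.03 ,  0.049, -0.047])), (288, array([-0.03 ,  0.048, -0.056]))]
280 [(240, array([-0.025,  0.048, -0.018])), (252, array([-0.025,  0.049, -0.028])), (264, array([-0.026,  0.048, -0.037])), (276, array([-0.026,  0.048, -0.047])), (288, array([-0.026,  0.047, -0.056]))]
285 [(240, array([-0.021,  0.048, -0.018])), (252, array([-0.022,  0.048, -0.028])), (264, array([-0.022,  0.048, -0.037])), (276, array([-0.022,  0.047, -0.046])), (288, a
[... 767 characters left out ...]
7])), (276, array([ 0.028,  0.048, -0.047])), (288, array([ 0.028,  0.048, -0.057]))]
360 [(240, array([ 0.03 ,  0.047, -0.018])), (252, array([ 0.031,  0.048, -0.027])), (264, array([ 0.031,  0.048, -0.037])), (276, array([ 0.032,  0.048, -0.047])), (288, array([ 0.032,  0.048, -0.056]))]
370 [(240, array([ 0.037,  0.048, -0.018])), (252, array([ 0.038,  0.049, -0.028])), (264, array([ 0.038,  0.047, -0.036])), (276, array([ 0.039,  0.047, -0.046])), (288, array([ 0.039,  0.047, -0.056]))]
380 [(240, array([ 0.044,  0.048, -0.018])), (252, array([ 0.045,  0.049, -0.028])), (264, array([ 0.028, -0.038,  0.012])), (276, array([ 0.028, -0.04 ,  0.007])), (288, array([ 0.028, -0.043,  0.003]))]
```

View pics/wrist10.png

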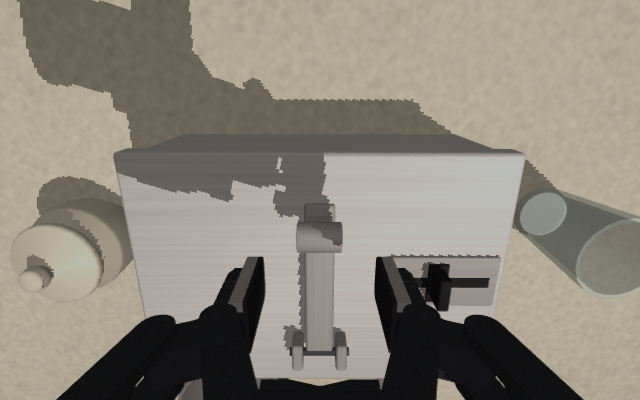

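The bar at (319,237) is centred between the fingers at (264) and (376). I'll descend and grip.

>>> apply_moves(steps=[[[0,0.02,0,0,0,0],[0,0.02,0,0,0,0],[0,0.0205,0,0,0,0],[0,0,0,0,0,0],[0,0,0,0,0,0]]])

```text
time: 20.8
ee_pos: [0.4616, 0.04, 0.098]
eef_rot: [-1.084, -1.388, 1.387]
contact_force: [0.3, 0.5, 0.1]
gripper_width: 0.0513
```

>>> apply_moves(steps=[[[0,0,0,0,0,0],[0,0,0,0,0,0],[0,0,0,0,0,0],[0,0,0,0,0,0],[0,0,0,0,0,0]]], claw=1, newtons=40)

```text
time: 21.42
ee_pos: [0.4615, 0.0396, 0.0981]
eef_rot: [-1.084, -1.388, 1.386]
contact_force: [-1.9, 1.4, 5.2]
gripper_width: 0.0255
```

```bash
python3 - <<'E'
from h import *
f=snap('side','side11');snap('wrist','wrist11')
s=robot.read_state();print(s['time'],case(s['ee_pos']),s['contact_force'],s['gripper_width'])
cv2.imwrite('pics/s11c.png',cv2.resize(f['frame'][140:270,160:360,::-1],None,fx=4,fy=4,interpolation=cv2.INTER_CUBIC))
E
```

```text
21.525 [-49.61740575  -2.73328778  98.06022929] [-1.33846692  1.47443412  5.69348506] 0.024975865670264556
```

View pics/s11c.png

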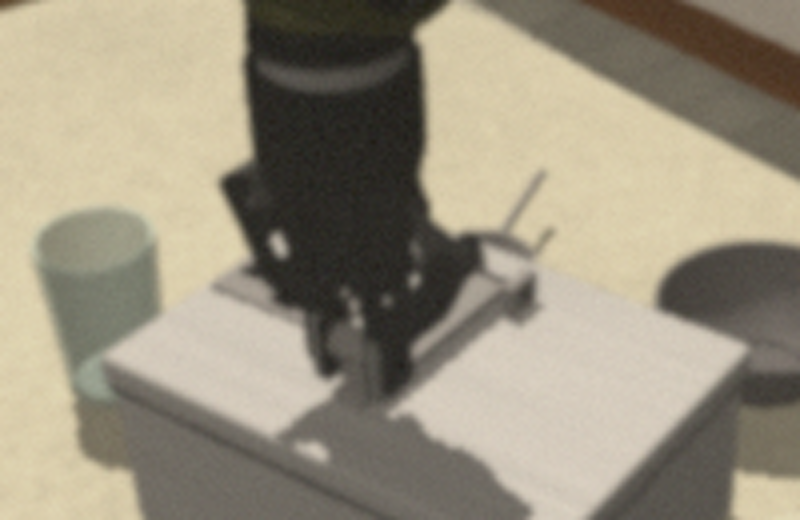

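View pics/wrist11.png

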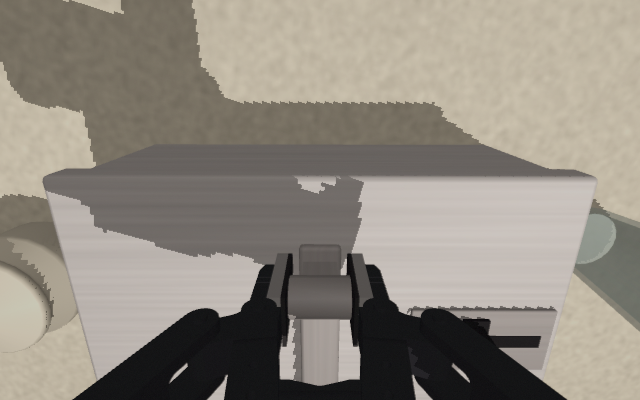

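>>> apply_moves(steps=[[[0,-0.0005,-0.0001,0,0,0],[0,-0.0005,-0.0001,0,0,0],[0,-0.001,-0.0002,0,0,0],[0,-0.001,-0.0003,0,0,0],[0,0,0,0,0,0]]])

```text
time: 22.15
ee_pos: [0.4619, 0.0398, 0.1002]
eef_rot: [-1.084, -1.387, 1.387]
contact_force: [5.4, 2.5, -4.2]
gripper_width: 0.0256
```

```bash
python3 - <<'E'
from h import *
a0=np.arctan2(24,105);r=np.hypot(24,105)
f=lambda th:np.array([-r*np.cos(a0+th),r*np.sin(a0+th)])
th=np.r_[0,1.65,np.linspace(5,61.5,15)];p=np.array([f(np.radians(t)) for t in th])
print(np.c_[th[1:],np.diff(p,axis=0)].round(2))
E
```

```text
[[ 1.65  0.73  3.01]
 [ 5.    1.76  6.05]
 [ 9.04  2.58  7.13]
 [13.07  3.08  6.93]
 [17.11  3.56  6.7 ]
 [21.14  4.02  6.43]
 [25.18  4.46  6.13]
 [29.21  4.88  5.8 ]
 [33.25  5.28  5.45]
 [37.29  5.65  5.06]
 [41.32  5.99  4.65]
 [45.36  6.3   4.22]
 [49.39  6.59  3.76]
 [53.43  6.83  3.29]
 [57.46  7.05  2.8 ]
 [61.5   7.23  2.3 ]]
```

>>> apply_moves(steps=[[[0,-0.0015,-0.0004,0,0,0],[0,-0.0015,-0.0004,0,0,0],[0,-0.0015,-0.0004,0,0,0],[0,-0.0015,-0.0005,0,0,0],[0,0,0,0,0,0]]])

```text
time: 22.78
ee_pos: [0.4633, 0.0401, 0.1063]
eef_rot: [-1.083, -1.386, 1.387]
contact_force: [1.4, 1.3, -4.1]
gripper_width: 0.025
```

>>> apply_moves(steps=[[[0,-0.0071,-0.0026,0,0,0],[0,-0.0069,-0.0031,0,0,0],[0,-0.0067,-0.0036,0,0,0],[0,-0.0064,-0.004,0,0,0],[0,0,0,0,0,0]]])

```text
time: 23.4
ee_pos: [0.4768, 0.0434, 0.1343]
eef_rot: [-1.084, -1.388, 1.387]
contact_force: [-4.9, 0.8, 1.5]
gripper_width: 0.0252
```

```bash
python3 - <<'E'
from h import *
f=snap('side','side12');snap('wrist','wrist12')
s=robot.read_state();print(s['time'],case(s['ee_pos']),s['contact_force'],s['gripper_width'])
cv2.imwrite('pics/s12c.png',cv2.resize(f['frame'][140:270,160:360,::-1],None,fx=4,fy=4,interpolation=cv2.INTER_CUBIC))
E
```

```text
23.5 [-33.95181431  -2.74500036 134.12771249] [-4.50401662  0.91314371  1.84744206] 0.02551784758599285
```

View pics/s12c.png

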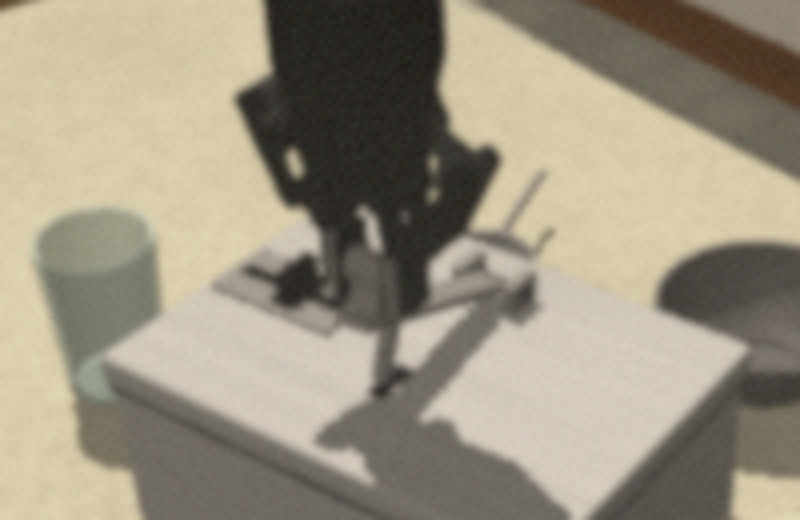

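View pics/wrist12.png

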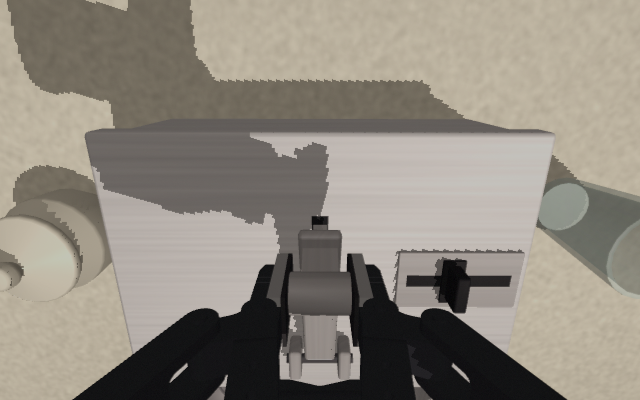

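The latch is rising freely at about 21° with the bar firmly held. I'll continue the arc.

>>> apply_moves(steps=[[[0,-0.0061,-0.0045,0,0,0],[0,-0.0058,-0.0049,0,0,0],[0,-0.0054,-0.0053,0,0,0],[0,-0.0051,-0.0056,0,0,0],[0,-0.0046,-0.006,0,0,0]]])

```text
time: 24.12
ee_pos: [0.5023, 0.0498, 0.1609]
eef_rot: [-1.084, -1.387, 1.387]
contact_force: [-3.9, 0.8, -4.0]
gripper_width: 0.0254
```

>>> apply_moves(steps=[[[0,-0.0042,-0.0063,0,0,0],[0,-0.0038,-0.0066,0,0,0],[0,-0.0033,-0.0068,0,0,0],[0,-0.0028,-0.007,0,0,0],[0,-0.0022,-0.0072,0,0,0]]])

```text
time: 24.75
ee_pos: [0.5354, 0.0579, 0.1773]
eef_rot: [-1.084, -1.387, 1.387]
contact_force: [-5.4, -1.0, -0.1]
gripper_width: 0.0251
```

```bash
python3 - <<'E'
from h import *
f=snap('side','side13');g=snap('wrist','wrist13')
s=robot.read_state();print(s['time'],case(s['ee_pos']),s['contact_force'],s['gripper_width'])
cv2.imwrite('pics/s13c.png',cv2.resize(f['frame'][140:270,160:360,::-1],None,fx=4,fy=4,interpolation=cv2.INTER_CUBIC))
for v in(270,280,285,290,295,300,305): print(v,case(P(g,320,v)))
E
```

```text
24.85 [ 26.9677411   -2.84591502 177.44778503] [-2.6384917   0.69440584  1.01480617] 0.02525661370724742
270 [ 12.67823309  -0.29859423 225.39983571]
280 [ 15.33229815  -0.30508127 228.44909866]
285 [ 16.79753195  -0.30751572 229.68112441]
290 [ 18.79086484  -0.30759771 230.08596434]
295 [ 20.86990351  -0.30735555 230.3792509 ]
300 [ 23.77970424  -0.30378105 229.51625774]
305 [193.2217701    0.36075309  -0.36317788]
```

View pics/s13c.png

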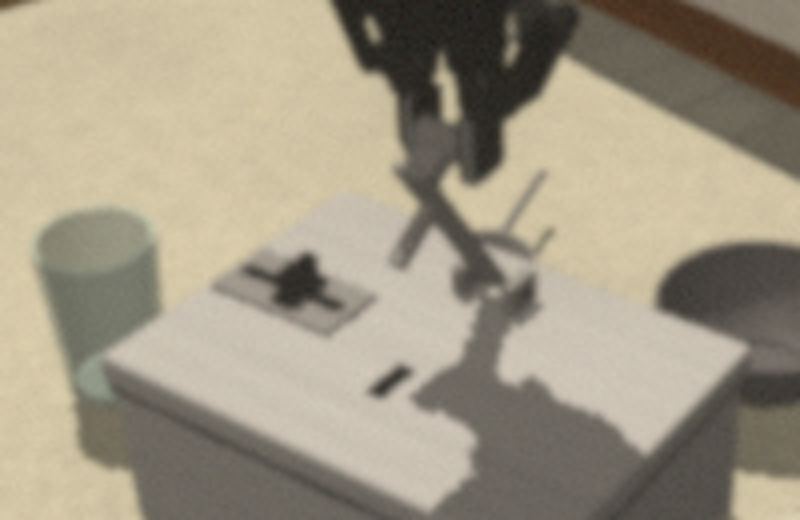

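View pics/wrist13.png

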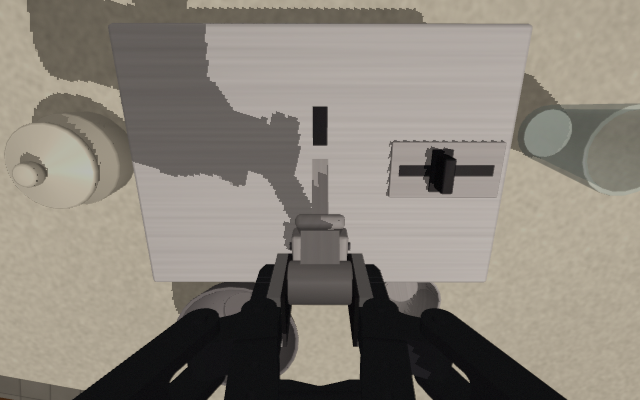

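The latch stands at about 60°. I'll release and withdraw straight up.

>>> apply_moves(steps=[[[0,0,0,0,0,0],[0,0,0,0,0,0],[0,0,0,0,0,0],[0,0,0,0,0,0],[0,0,0,0,0,0]]], claw=-0.2)

```text
time: 25.48
ee_pos: [0.5348, 0.0579, 0.1768]
eef_rot: [-1.084, -1.387, 1.387]
contact_force: [-0.4, 0.3, -0.3]
gripper_width: 0.0511
```

>>> apply_moves(steps=[[[0,-0.01,0,0,0,0],[0,-0.02,0,0,0,0],[0,-0.025,0,0,0,0],[0,-0.03,0,0,0,0],[0,-0.03,0,0,0,0]]])

```text
time: 26.1
ee_pos: [0.5347, 0.0579, 0.2935]
eef_rot: [-1.084, -1.387, 1.387]
contact_force: [0.5, -0.1, 0.0]
gripper_width: 0.0509
```

>>> apply_moves(steps=[[[0,-0.01,0.03,0,0,0],[0,0,0.03,0,0,0],[0,0,0.03,0,0,0],[0,0,0,0,0,0],[0,0,0,0,0,0]]])

```text
time: 26.72
ee_pos: [0.4479, 0.0362, 0.3023]
eef_rot: [-1.084, -1.387, 1.386]
contact_force: [1.3, 1.2, 0.5]
gripper_width: 0.0513
```

```bash
python3 - <<'E'
from h import *
np.set_printoptions(precision=4,suppress=True)
f=snap('side','side14');g=snap('wrist','wrist14');snap('scene','scene14')
s=robot.read_state();print(s['time'],case(s['ee_pos']),s['contact_force'],s['gripper_width'])
cv2.imwrite('pics/s14c.png',cv2.resize(f['frame'][110:270,160:400,::-1],None,fx=3.3,fy=3.3,interpolation=cv2.INTER_CUBIC))
d=g['depth'];h,w=d.shape;u,v=np.meshgrid(np.arange(w),np.arange(h))
X=(np.stack([(u-g['cx'])/g['fx']*d,(v-g['cy'])/g['fy']*d,d,np.ones_like(d)],-1)@g['M'].T)[...,:3]
m=(d>0)&(X[...,2]>.19)&(X[...,2]<.24)
q=X[m];
if len(q): print(len(q),case(q.mean(0)),'top',np.percentile(q[:,2],98))
K=np.stack([(X[...,:2]-C)@ex,(X[...,:2]-C)@ey,X[...,2]],-1)
t=(abs(K[...,0])<.013)&(K[...,1]>.06)&(K[...,1]<.125)&(K[...,2]>.126)&(K[...,2]<.135);print('tab',t.sum(),K[t].mean(0) if t.any() else 0, K[t].min(0),K[t].max(0))
E
```

```text
26.875 [-63.5993  -2.7515 301.6442] [-0.4016 -0.1078  0.4486] 0.051179893637377114
1171 [  9.8408  -0.184  222.7403] top 0.2307010473194757
tab 168 [-0.0008  0.0831  0.1297] [-0.012   0.0793  0.1261] [0.012  0.0874 0.1315]
```

View pics/s14c.png

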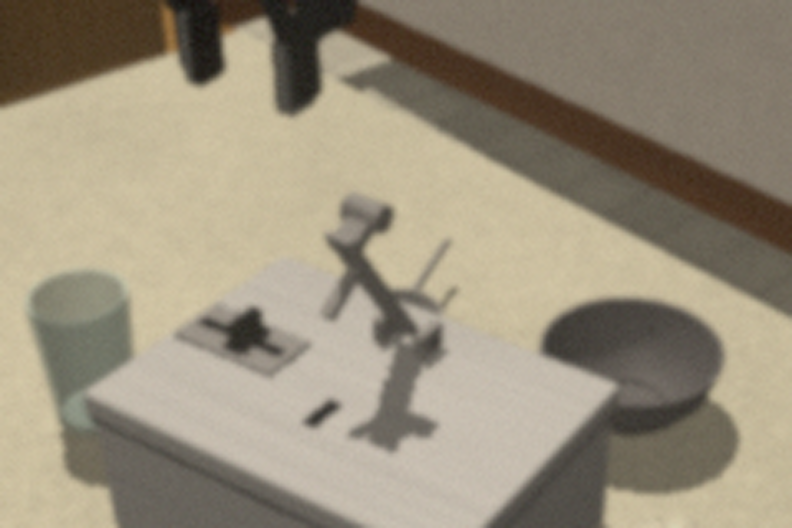

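View pics/wrist14.png

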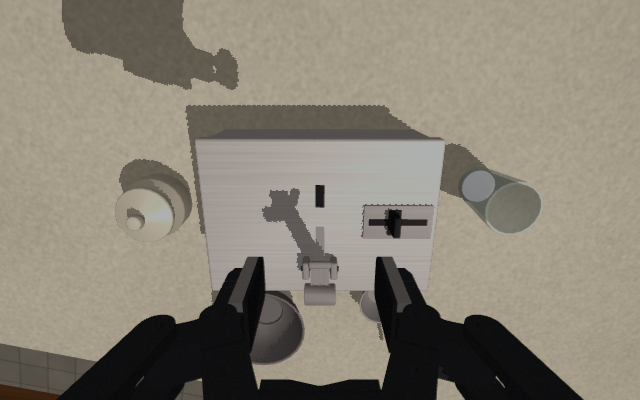

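View pics/scene14.png

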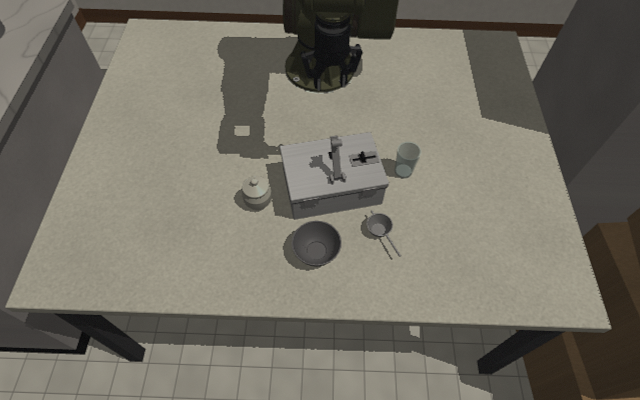

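The latch stands, the tab is in, the bystanders sit at the same pixels as at the start, and the gripper is clear. I'm handing the job in.

```bash
python3 -c "
from h import *
print(robot.close_job())"
```

```text
the job is handed in; nothing more can be done
None
```

The catch is undone: the safety tab is slid in to its stop, and the main latch was left standing at about 60°. I handed the job in at about 27 s, well inside the 58 s limit. No verdict was reported.

- **Tab:** I pushed it in with closed fingertips at about 2 N of drag until the stop was felt. The push peaked at about 9 N, under the 20 N limit. The last picture puts its centre at case y +83 mm.
- **Latch:** It came free and I lifted it by the grip. Grip height and arm travel put it between 59 and 62°. It stayed up after release, with the fingers clear and the force reading about zero.
- **Bystanders:** The bowl, tumbler, honey pot and strainer sit at the same places in the scene image as at the start.

**Disagreements:**
- Both cameras showed the shut fingertips ending about 30 mm short of the reported TCP. My first approach therefore passed above the tab without touching it. I backed out, allowed for the offset and repeated it.
- The wrist camera also read about 2.5 mm off sideways relative to the fingers. I corrected for that before gripping.

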